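Push a loose bearing over the rim of its seat in an end plate

TASK

With the fingers closed together, push the loose bearing by its outer edge across the top of the grey metal end plate until it drops flat into the round seat in the middle of the plate. Then take the fingers off it and press down on its top once to make sure it is fully home, and finish clear of it. Do not grip, lift or drag the bearing from above, keep it on the plate, and leave the nut on the plate and everything on the bench where it is.

Things in the scene. Friction and masses are not known exactly. Their poses are not given: they have to be found in the camera images.
- bearing: Loose steel bearing lying flat on the end plate: disc 62 mm across, 16 mm thick, 0.14 to 0.28 kg. Origin at the centre of its underside, z up. It lies near either end of the plate, 80 to 105 mm from the seat. Underside at height 0.022 on the plate, 0.012 once seated, when its top stands 6 mm above the plate. Its middle behaves as solid, but press on the metal ring, 15 to 28 mm from its centre.
- end_plate: Flat, grey metal end plate fixed to the bench, 125 mm wide (its x), 300 mm long (its y), 22 mm thick, with a low ear (16 mm high) standing out 12 mm from the middle of each long side. Origin at the centre of its underside, on the bench top (height 0); z up. Its top is at height 0.022 and has no lip at the outer edges.
- seat (a point): Centre of the floor of the round seat in the middle of the plate: 66 mm in diameter, 10 mm deep (floor at height 0.012), 1.5 mm chamfer on its rim, 28 mm hole through its floor. A bearing pushed towards it begins to tip in about 10 mm short of the centre and falls flat within about 2 mm of it.
- nut: Loose steel hexagon nut, 22 mm across and 14 mm high, lying on the plate near the end opposite the bearing, 80 to 105 mm from the seat. Origin at the centre of its underside. Not to be moved.
- oil_filter: Blue oil filter, 66 mm across, 79 mm high, upright on the bench. Origin at the centre of its underside. Not to be moved.
- spray_can: Spray can, 59 mm across, 215 mm high, upright on the bench. Origin at the centre of its underside. Not to be moved.
- brush_tin: Tin with brushes, about 104 x 142 mm, 167 mm high, on the bench. Origin at the centre of its underside. Not to be moved.
- wrench_0: Spanner, 178 mm long, 10 mm thick, lying at the front edge of the bench. Origin at the centre of its underside. Not to be moved.
- bolt_1: Rusty bolt, 68 mm long, 17 mm thick, lying at the front of the bench. Origin at the centre of its underside. Not to be moved.
- sealant_tube: Sealant tube, 158 mm long, 32 mm thick, lying to the left. Origin at the centre of its underside. Not to be moved.
- marker: Marker pen, 139 mm long, 17 mm thick, lying at the front edge of the bench. Origin at the centre of its underside. Not to be moved.
Mind the look-alikes: they are no part of the job. What is shaped like the bearing but orange is not meant.

How it is judged:
By the outcome, as a careful person would: the job done as asked, in the order asked, and still so for the second after the job is handed in, with the robot touching nothing.
It also fails if it takes over 48 s, if anything falls off the work surface, if the arm or the gripper's body presses on something with over 40 N, if the wrist force passes 120 N, or if a joint passes its speed limit or range.

ROBOT

A 6-joint arm with a two-finger parallel gripper is mounted at the origin on a cart in front of the work surface, level with it; the furniture and walls round the work are solid. World frame = base frame: x ahead of the robot, y to its left, z up, the work surface at z = 0. Lengths are in m, angles in rad, forces in N, time in s.
With the tool pointing down it reaches from about 0.275 to 0.975 m from the base axis. Payload 8.4 kg.
Tool frame: the origin (TCP) lies between the finger pads; the fingertips stand env.finger_overhang ahead of it and the grasp point (between the pads) lies 6 mm ahead of it (env.finger_overhang is the distance from the TCP to the fingertips, in m); z points along the fingers, y is the line along which they close (so a half turn about z gives the same grasp; the last joint's range is limited). The gripper opens to 92 mm and grips with 3 to 60 N. Pads are 20 mm wide; open, the fingers measure 128 mm over their backs; the gripper's body (75 mm by 189 mm) begins 69 mm behind the grasp point.
Start: joints at [-1.22, 0.353, 1.633, -0, 1.155, -0.002], TCP at [0.216, -0.587, 0.24] pointing down, gripper open.
Joint ranges: [-2.63, 2.63], [-0.92, 2.1], [0.06, 2.66], [-1.3, 4.44], [0, 2.69], [-3.02, 3.02]. Speed limits (rad/s): [2.22, 2.22, 2.79, 3.14, 3.14, 3.14].

INTERFACE

Orientations are given as a unit quaternion [w, x, y, z].
In Python, from station import env gives the robot as it stands. Calls block until the motion is done:
- env.movep(position, orientation): joint-space move of the TCP to a pose.
- env.line_to(position, rot=None, speed=0.15, stop_force=None): straight line of the TCP; rot=None keeps the orientation; speed is the mean speed in m/s. With stop_force (N) it stops when the force on the tool has changed by that much, and returns True; else False.
- env.set_joints(angles): joint-space move.
- env.gripper_to(opening, strength=None): opening from 0.0 (shut) to 1.0 (fully open); strength is the grip in N (None keeps the last); returns when the fingers have stopped.
- env.hold(seconds).
- env.solve_ik(position, orientation): joint angles nearest the present ones, or None.
- env.read_state(): the state.
- env.capture(name): name is "scene" or "top"; returns a dict with "pixels" (384x512x3 uint8, blue, green, red), "fx", "fy", "cx", "cy" (pixels), "k1" (the pictures are not rectified: a ray, as slopes to the right and down, at radius r is drawn at 1 + k1 r^2 times it, then the intrinsics apply), "rvec" (rotation vector, rad) and "tvec" (3), from world to camera coordinates, as OpenCV has them. Camera axes: x right, y down, z forward; pixel columns grow to the right and rows downward; lengths in m; the calibration is good to about 2 mm. A picture is of the moment at which its call begins. There is no depth.
A pose or a line that the arm cannot do raises env.MotionError and nothing moves.
- env.finish_job(): hands the job in; it is judged then, once.
The state is a dict: "clock": time; "qpos": joint angles; "joint_velocities": joint speeds; "joint_efforts": joint torques, N m; "tcp_pos": TCP position; "eef_rot": TCP orientation; "wrist_force": force on the tool from outside, world axes, zero at the start; "torque": the same for the moment, N m; "opening": opening from 0.0 (shut) to 1.0 (fully open); "grip_force": force on a finger pad.
Only numpy, scipy, OpenCV 4.12 (cv2) and the standard library are available. Lean on these libraries where they do the work, as an engineer would, in place of code of your own. Each camera call takes 0.05 s, during which the arm holds its last target. There are 200 camera calls.

## Working session

There is one attempt and no reset: what is moved stays moved. The work goes in short steps, each a Python script; the robot and the scene stay as the last script left them, time stands still between calls to the robot, and variables do not carry over. Pictures are saved under pics/ and viewed, at most 10 in all, crops included, and the job is handed in when it is done.

```bash
mkdir -p pics; ls; python3 - <<'E'
from station import env
import cv2
print(env.finger_overhang, env.read_state())
for n in("scene","top"):
    c=env.capture(n); cv2.imwrite(f"pics/{n}0.png",c["pixels"]); print({k:v for k,v in c.items() if k!="pixels"})
E
```

```text
pics
0.025 {'clock': 0.0, 'qpos': array([-1.22037202e+00,  3.53614550e-01,  1.63411670e+00, -5.43382510e-06,
        1.15520678e+00, -2.39784170e-03]), 'joint_velocities': array([ 1.81073056e-03, -1.06333999e-03,  6.56352770e-04,  5.77207118e-04,
       -9.60901346e-04,  2.16910823e-05]), 'joint_efforts': array([-2.35184569e-03, -5.93849051e+01, -3.34206784e+01,  6.97219069e-02,
        2.37692578e-02, -1.08382851e-04]), 'tcp_pos': array([ 0.21581075, -0.58607372,  0.23889212]), 'eef_rot': array([-6.62100112e-04,  9.84479464e-01,  1.75498526e-01, -1.18914367e-04]), 'wrist_force': array([-0.39558107,  0.19160458, -0.31462165]), 'torque': array([-0.02092706,  0.02560776,  0.00440296]), 'grip_force': 0.0, 'opening': 0.9988667194593549}
{'fx': 449.42563151362765, 'fy': 449.42563151362765, 'cx': 262.79944914009013, 'cy': 183.0708660275353, 'k1': 0.00181609220771452, 'rvec': array([ 1.98462139, -1.07086598,  0.56757502]), 'tvec': array([-0.16555305,  0.30423396,  0.9523671 ])}
{'fx': 365.0650666073161, 'fy': 365.0650666073161, 'cx': 255.36663153541596, 'cy': 190.76790712807207, 'k1': -0.04260445012306225, 'rvec': array([ 2.19482845, -2.16059067,  0.05733523]), 'tvec': array([0.08580658, 0.44885066, 1.03810739])}
```

View pics/scene0.png

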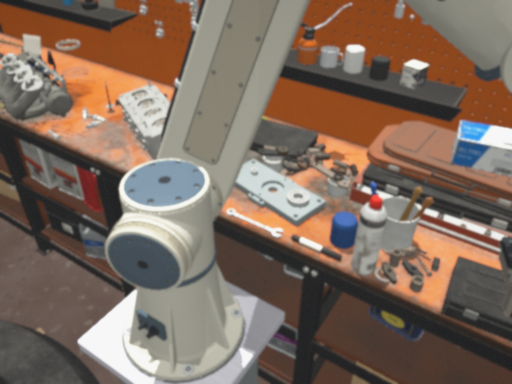

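View pics/top0.png

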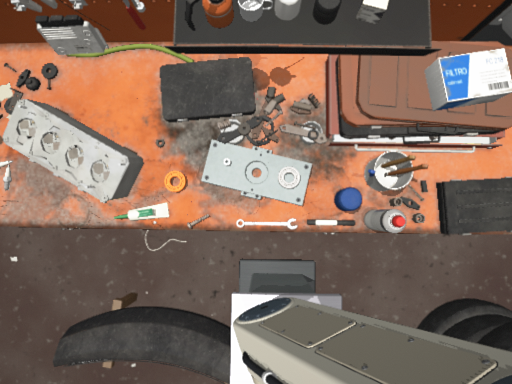

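The top view shows the plate centred near (257,172), with the bearing at (289,177), the nut at (227,162) and the orange look-alike off the plate at (175,182). In the scene view the seat is near (272,188) and the bearing near (297,199). I'll enlarge both.

```bash
cat > h.py <<'E'
import numpy as np, cv2
from station import env
def cam(n):
    c=env.capture(n); c["K"]=np.array([[c["fx"],0,c["cx"]],[0,c["fy"],c["cy"]],[0,0,1.]]); c["D"]=np.array([c["k1"],0,0,0,0.]);c["R"]=cv2.Rodrigues(c["rvec"])[0]; return c
def ray(c,uv):
    p=cv2.undistortPoints(np.array([[uv]],float),c["K"],c["D"])[0,0]
    return -c["R"].T@c["tvec"], c["R"].T@np.array([*p,1])
def at(c,uv,z):
    o,d=ray(c,uv); return o+d*(z-o[2])/d[2]
def proj(c,X): return cv2.projectPoints(np.array(X,float).reshape(-1,3),c["rvec"],c["tvec"],c["K"],c["D"])[0][:,0]
def tri(c1,u1,c2,u2):
    o1,d1=ray(c1,u1);o2,d2=ray(c2,u2); s=np.linalg.lstsq(np.c_[d1,-d2],o2-o1,rcond=None)[0]
    a,b=o1+s[0]*d1,o2+s[1]*d2; return (a+b)/2,np.linalg.norm(a-b)
E
python3 - <<'E'
from h import *
for n,(x,y,w,hh) in {"top":(197,135,120,75),"scene":(227,150,105,78)}.items():
    c=cam(n); cv2.imwrite(f"pics/{n}1.png",cv2.resize(c["pixels"][y:y+hh,x:x+w],None,fx=6,fy=6,interpolation=cv2.INTER_CUBIC))
E
```

```text
(no output)
```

View pics/top1.png

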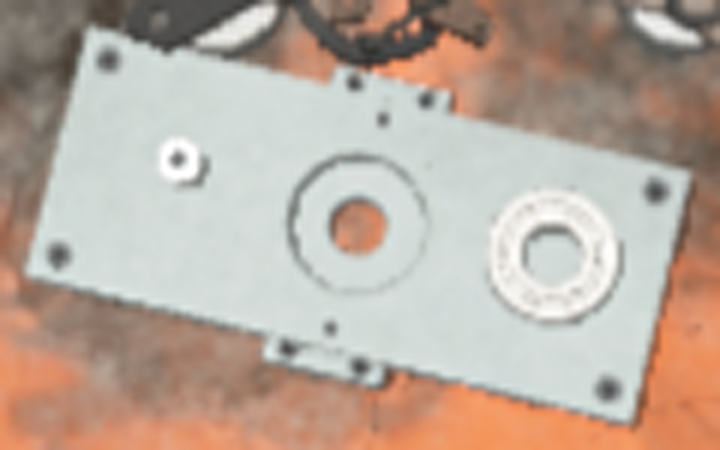

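View pics/scene1.png

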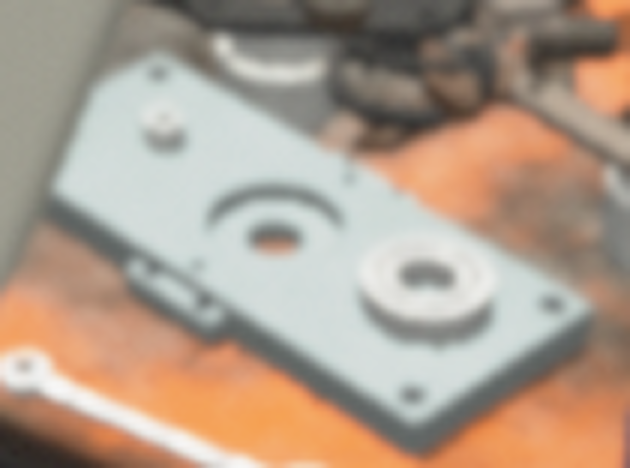

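The top crop shows the seat rim centred at about (359,224), the bearing top at (554,255) and the nut at (180,160). In the scene crop the seat centre (midpoint of the two small holes) is at (273.5,220), the bearing top at (428,278) and the nut at (163,120). Next I triangulate.

```bash
python3 - <<'E'
from h import *
t=cam("top");s=cam("scene")
T=lambda p:((np.array(p)+.5)/6-.5)+[197,135]
S=lambda p:((np.array(p)+.5)/6-.5)+[227,150]
for n,a,b in [("bearing top",(554,255),(428,278)),("seat",(358,224),(273.5,220)),("hole1",(383,119),(350,177)),("hole2",(331,328),(197,264)),("nut",(180,160),(163,118)),("TRhole",(655,190),(552,303)),("BRhole",(607,389),(412,395))]:
    X,e=tri(t,T(a),s,S(b)); print(n,X.round(4),round(e,4))
c=np.array([at(t,T(p),.022) for p in [(90,28),(690,172),(635,422),(27,275)]])[:,:2]
print(c.round(4),c.mean(0)); print([np.linalg.norm(c[i]-c[i-1]).round(4) for i in range(4)])
d=c[0]+c[3]-c[1]-c[2]; print("plate y axis ang",np.arctan2(d[1],d[0]))
b=at(t,T((554,255)),.038)[:2]; q=at(t,T((358,224)),.022)[:2]; print("bear",b,"seat",q,"dist",np.linalg.norm(b-q),"nut",at(t,T((180,160)),.036)[:2])
print("scene bear",at(s,S((428,278)),.038)[:2],"seat",at(s,S((273.5,220)),.022)[:2])
E
```

```text
bearing top [ 0.4855 -0.0011  0.0412] 0.0015
seat [0.5002 0.0921 0.0277] 0.0026
hole1 [0.5515 0.0801 0.0281] 0.0006
hole2 [0.4502 0.1041 0.0269] 0.0025
nut [0.5282 0.1764 0.0402] 0.0017
TRhole [ 0.5191 -0.0502  0.0261] 0.0014
BRhole [ 0.4236 -0.0283  0.0256] 0.001
[[ 0.5955  0.2227]
 [ 0.5291 -0.0681]
 [ 0.4085 -0.0425]
 [ 0.4746  0.25  ]] [0.50192569 0.09052231]
[np.float64(0.1239), np.float64(0.2983), np.float64(0.1232), np.float64(0.3)]
plate y axis ang 1.3474016809245377
bear [ 0.48624302 -0.00195495] seat [0.50157675 0.09109393] dist 0.09430385990862132 nut [0.52932889 0.1760886 ]
scene bear [0.48876792 0.00136616] seat [0.50611972 0.09708218]
```

```bash
cat >> h.py <<'E'
from scipy.spatial.transform import Rotation as Ro
def quat(u):
    u=np.array([*u[:2],0]);u/=np.linalg.norm(u)
    z=np.array([0,0,-1.]);q=Ro.from_matrix(np.c_[u,np.cross(z,u),z]).as_quat(); return q[[3,0,1,2]]
def st(m=""):
    s=env.read_state(); print(m,"t",round(s["clock"],2),"tcp",s["tcp_pos"].round(4),"F",s["wrist_force"].round(1),"op",round(s["opening"],3))
def crop(n,name,x,y,w,hh,f=6):
    c=cam(n); cv2.imwrite(f"pics/{name}.png",cv2.resize(c["pixels"][y:y+hh,x:x+w],None,fx=f,fy=f,interpolation=cv2.INTER_CUBIC)); return c
E
python3 - <<'E'
from h import *
b=np.array([.487,-.001]); sv=np.array([.502,.092]); u=(sv-b)/np.linalg.norm(sv-b); q=quat(u)
a=b-u*.060; print(a,u,env.solve_ik([*a,.2],q))
p=env.read_state()["tcp_pos"]
env.gripper_to(0.0,20)
env.line_to([p[0],p[1],.40],speed=.25)
env.movep([*a,.36],q); st()
env.line_to([*a,.12],speed=.2); st()
print(env.line_to([*a,.053],speed=.08,stop_force=8)); st()
crop("top","top2",197,135,120,75);crop("scene","scene2",227,150,105,78)
E
```

```text
[ 0.47744605 -0.06023447] [0.15923244 0.98724112] [-1.28613737e-01  1.75384985e-01  1.97322597e+00 -4.44089210e-16
  9.92981694e-01  3.12993863e-02]
 t 4.56 tcp [ 0.4776 -0.0609  0.36  ] F [-0.2 -1.   0.6] op 0.003
 t 5.91 tcp [ 0.4781 -0.0604  0.1208] F [-0.2  0.5  0.8] op 0.007
False
 t 6.89 tcp [ 0.4778 -0.0603  0.0533] F [-0.  -0.1 -0.1] op 0.004
```

View pics/scene2.png

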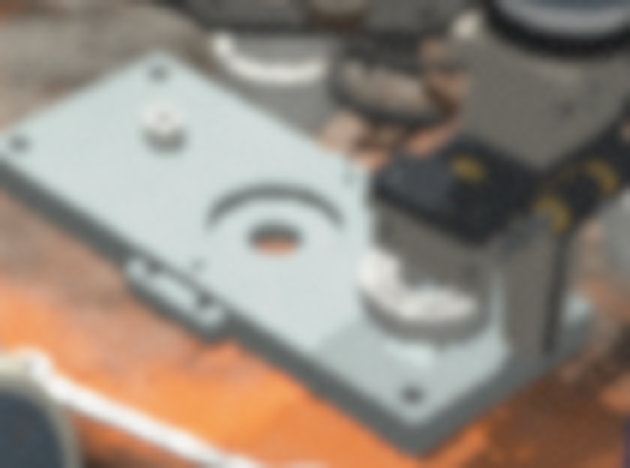

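The scene crop shows the closed fingers standing behind the bearing, tip near (525,358), clear of it. Next I push most of the way, back off and look.

```bash
python3 - <<'E'
from h import *
b=np.array([.487,-.001]); sv=np.array([.502,.092]); u=(sv-b)/np.linalg.norm(sv-b)
g=sv-u*(.041+.028)
print(env.line_to([*(sv-u*.041-u*.0942),.052],speed=.05)); 
a=b-u*.060
for k in range(1):
    print(env.line_to([*g,.052],speed=.05,stop_force=30)); st("pushed")
env.line_to([*(g-u*.035),.054],speed=.15); st()
crop("top","top3",197,135,120,75);crop("scene","scene3",227,150,105,78)
E
```

```text
False
False
pushed t 9.0 tcp [0.491  0.0238 0.052 ] F [ 0.8 -0.3 -1.3] op 0.008
 t 9.38 tcp [ 0.4855 -0.011   0.0541] F [ 0.6  0.4 -0.1] op 0.002
```

View pics/top3.png

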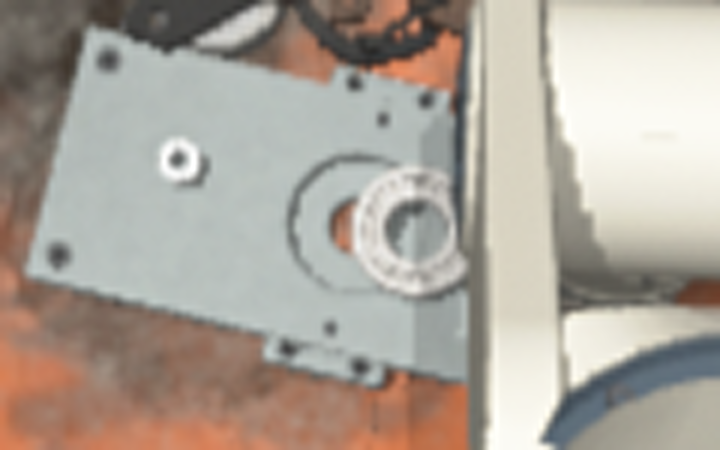

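View pics/scene3.png

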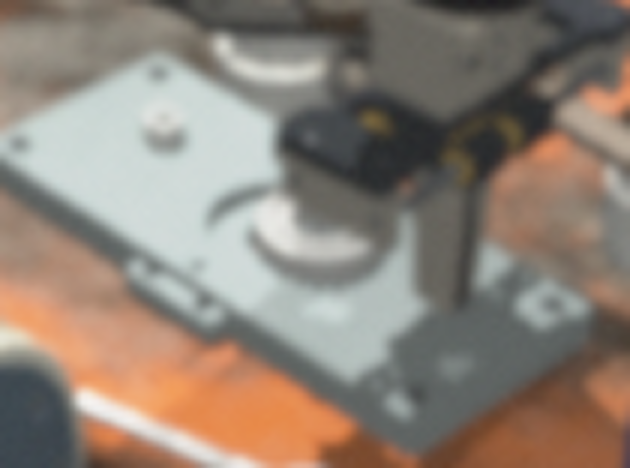

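The top crop shows the bearing now centred near (417.5,230.5), with the seat at (358.5,224) and the nut unmoved at (180,160). The scene crop shows it lying flat at the rim of the seat. I'll compute the remaining vector and push in.

```bash
python3 - <<'E'
from h import *
t=cam("top")
T=lambda p:((np.array(p)+.5)/6-.5)+[197,135]
b=at(t,T((417.5,230.5)),.038)[:2]; q=at(t,T((358.5,224)),.022)[:2]; d=q-b
b0=np.array([.4862,-.0020]); print(b,q,d,np.linalg.norm(d),"moved",b-b0,"dir now",np.degrees(np.arctan2(d[1],d[0])),"moved dir",np.degrees(np.arctan2(*(b-b0)[::-1])),np.degrees(np.arctan2(.093,.015)))
tcp=np.array([.491,.0238]); print("tcp->bearing at contact",b-tcp,np.linalg.norm(b-tcp))
E
```

```text
[0.49694057 0.06264842] [0.50158019 0.09085364] [0.00463962 0.02820521] 0.028584265602307563 moved [0.01074057 0.06464842] dir now 80.6587702237004 moved dir 80.56714629924527 80.8376529542783
tcp->bearing at contact [0.00594057 0.03884842] 0.0393000051975387
```

```bash
python3 - <<'E'
from h import *
u=np.array([.1592,.9872]); c=np.array([.491,.0238])
env.line_to([*(c-u*.004),.052],speed=.1)
print(env.line_to([*(c+u*.0285),.052],speed=.03,stop_force=15)); st("pushed")
p=env.read_state()["tcp_pos"][:2]
env.line_to([*(p-u*.035),.054],speed=.15); st()
crop("top","top4",197,135,120,75)
crop("scene","scene4",227,150,105,78)
a=cv2.imread("pics/top4.png")[80:350,100:560];b=cv2.imread("pics/scene4.png")[100:370,100:560]
cv2.imwrite("pics/both4.png",np.vstack([a,b]))
E
```

```text
False
pushed t 11.22 tcp [0.4955 0.0519 0.052 ] F [ 0.2  0.8 -0. ] op 0.005
 t 11.61 tcp [0.4901 0.017  0.0541] F [ 0.1  0.7 -0.9] op 0.004
```

View pics/both4.png

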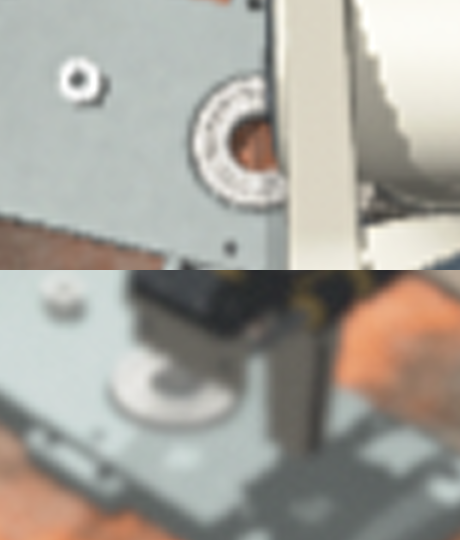

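Both views show the bearing down in the seat: in the scene half only a thin rim stands above the plate, and its hole lines up with the plate's hole. Next I press once on the ring at 20 mm from centre, and retreat.

```bash
python3 - <<'E'
from h import *
u=np.array([.1592,.9872]); p=np.array([.502,.0917])-u*.020
c=env.read_state()["tcp_pos"]
env.line_to([c[0],c[1],.085],speed=.12)
env.line_to([*p,.085],speed=.12)
env.line_to([*p,.060],speed=.06)
print(env.line_to([*p,.046],speed=.015,stop_force=25)); st("press")
env.hold(.3); st("held")
env.line_to([*p,.15],speed=.12)
b=np.array([.477,-.06]); env.line_to([*b,.25],speed=.2); st("clear")
crop("top","top5",197,135,120,75)
crop("scene","scene5",227,150,105,78)
a=cv2.imread("pics/top5.png")[50:350,100:660];b=cv2.imread("pics/scene5.png")[80:370,50:610]
cv2.imwrite("pics/both5.png",np.vstack([a,b]))
E
```

```text
True
press t 13.87 tcp [0.499  0.072  0.0534] F [-1.6 -0.6 10.6] op 0.004
held t 14.17 tcp [0.499  0.072  0.0534] F [-2.7 -0.1  8.8] op 0.005
clear t 16.11 tcp [ 0.4766 -0.0595  0.2492] F [-0.2  0.1  0. ] op 0.005
```

View pics/both5.png

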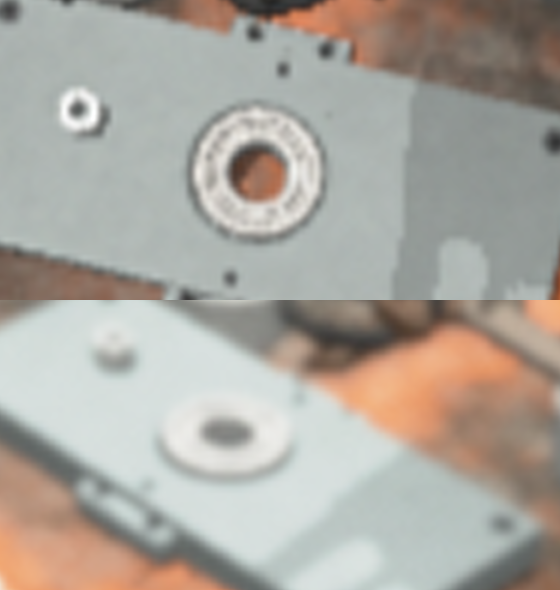

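The views show the bearing flat and concentric in the seat at (257,172) in the top half, with the nut unmoved. The press stopped with the tip at height 0.0284, which matches a fully seated top at 0.028.

```bash
python3 -c "
from station import env
print(env.finish_job())"
```

```text
the job is handed in; nothing more can be done
None
```

The bearing was pushed with closed fingers into the seat, pressed once on its ring (top at 28.4 mm against 28 mm when fully home), and the arm moved clear; the nut has not moved, and the job was handed in at about 16 s with no verdict returned.

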